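# Open the hooded vent cap of a solvent bottle

### The arm

A 7-joint arm with a two-finger parallel gripper is mounted at the origin on the work surface. World frame = base frame: x ahead of the robot, y to its left, z up, the work surface at z = 0. Lengths are in m, angles in rad, forces in N, time in s.
With the tool pointing down it reaches from about 0.425 to 0.95 m from the base axis. Payload 16.7 kg.
Tool frame: the origin (TCP) lies on the centre line of the jaws, within the pads' length; the fingertips stand 22 mm ahead of it and the grasp point (between the pads) lies 3 mm ahead of it; z points along the fingers, y is the line along which they close (so a half turn about z gives the same grasp; the last joint's range is limited). The gripper opens to 94 mm and grips with 3 to 60 N. Pads are 16 mm wide; open, the fingers measure 119 mm over their backs; the gripper's body (75 mm by 177 mm) begins 78 mm behind the grasp point.
Start: joints at [-1.329, 0.426, 0.074, 1.606, -0.034, 1.111, -0.067], TCP at [0.257, 0.624, 0.227] pointing down, gripper open.
Joint ranges: [-2.85, 2.85], [-0.5, 2.14], [-1.23, 1.37], [0.21, 2.46], [-1.02, 4.16], [0.16, 2.05], [-2.73, 2.73]. Speed limits (rad/s): [1.89, 1.89, 2.39, 2.39, 3.01, 3.01, 3.01].

### API

Orientations are given as a unit quaternion [w, x, y, z].
In Python, from bench import env gives the robot as it stands.
- The arm moves only by the shell command python3 -m jog 'ROWS' [OPENING] [FORCE]. ROWS is JSON, a list of rows, each a list of 4 numbers: the shift along the tool's x, y, z in mm, then the turn about the tool's z in rad. In form: [[tx, ty, tz, twist], ...]. A call has exactly 10 rows; each row is the pose to reach, as a shift and turn from the pose commanded when the call began, along the tool's axes at that moment; what a row does not reach only later rows make up. A row lasts 1/8 s, in which the tool goes at most 62.5 mm and 10.7 degrees, less where a joint would pass 70% of its speed; a pose out of reach is approached as far as the arm can. A call with a gripper value outside its range is refused whole. OPENING is the gripper command: -1 is fully open, 1 is shut, values between are in proportion, set as the call begins (- or left out, the last holds). The fingers move at their own pace and stop on an object; FORCE is the grip in N (left out, the last holds). Time passes only in rows, so rows that repeat a pose let the fingers close, or fill a call up. It gives the time, the measured TCP pose, the force, the opening and the grip force at its end, in the units of the state.
- env.read_state(): the state, without advancing time (a new reading comes with each control period).
- env.camera(name): name is "scene" or "side" or "wrist"; returns (picture, depth): 420x560x3 uint8, red, green, blue; 420x560 float32, m along the optical axis (not along the pixel's ray), 0 where there is no reading.
- env.get_calibration(name): a dict with "intrinsics" (3x3 intrinsics, pixels), "cam_to_world" (4x4, takes a point from camera to world coordinates). Camera axes: x right, y up, looking along -z (the intrinsics and any distortion apply to the point x, -y, -z); pixel columns grow to the right and rows downward; lengths in m; the calibration is good to about 2 mm. A picture is of the moment at which its call begins: read the wrist's pose just before it. get_calibration takes no time and is no camera call; for the wrist camera it gives the pose at the moment of the call.
- env.finish_job(): hands the job in; it is judged then, once.
Trained networks look in the newest picture that a camera, given by its name, has taken for a name from the list of things; names that differ only in an ending like _2 or _b are one class to them, and where a whole thing is asked for, a point or a joint stands for the part that bears it (a point fixed in the world has none). Each returns a list of dicts, best first, with "score" (0 to 1); they miss things now and then, are a little off and sometimes report something else, mostly with a low value. They report only what shows in the picture. A call takes as long as a camera call.
- env.spot_in(name, camera): "box" ([left, top, right, bottom] in pixels, round what is visible of it).
- env.masks_of(name, camera): "mask" (420x560 bool, what is visible of it) and "box" ([left, top, right, bottom] in pixels, round what is visible of it).
- env.mark_of(name, camera): "pixel" ([column, row] in pixels: a listed point, or the origin of a listed thing).
The state is a dict: "time": time; "q": joint angles; "joint_velocities": joint speeds; "tau": joint torques, N m; "tcp_pos": TCP position; "ee_rot": TCP orientation; "force": force on the tool from outside, world axes, zero at the start; "ft_torque": the same for the moment, N m; "gripper_width": opening from 0.0 (shut) to 1.0 (fully open); "finger_force": force on a finger pad.
Only numpy, scipy, OpenCV 4.12 (cv2) and the standard library are available. Lean on these libraries where they do the work, as an engineer would, in place of code of your own. Each camera call takes 0.05 s, during which the arm holds its last target. There are 200 camera calls.

### The job

Get the clear solvent bottle with the blue wing cap ready to breathe: lift its white flip-top tab by the orange fin and fold it right back to its stop, then unscrew the blue cap beneath it (anticlockwise from above) until it comes up firmly against its open stop. The cap is captive and stays on the bottle; do not wrench the bottle round or push it over in its soft rubber nest. Leave the amber bottle and everything else on the bench where it stands, and let go.

Things in the scene. Friction and masses are not known exactly. Their poses are not given: they have to be found in the camera images.
- nest: grey square holder, 110 x 110 x 32 mm, fixed, origin under its centre, on the bench. The clear bottle (72 mm wide) stands in it on soft rubber that lets it lean: spring 30 N m/rad about a point 12 mm above the bench (10 N sideways at the cap: 0.05 rad). A lean over 0.13 rad is pushing it over. The tab's hinge is on the nest's +x side (away from the robot at yaw 0), its fin on the -x side.
- bottle (a joint): twist of the bottle in the rubber about the vertical, rad, 0 at rest, + anticlockwise from above; a spring of 2 N m/rad returns it when let go. Free thread (drag 0.04 N m) winds it up only 0.02 rad; with the cap against its open stop it winds up with the hand. Firm against the stop: 0.08 rad or more (0.16 N m) kept for a moment; over 0.30 rad (0.6 N m) is wrenching.
- mouth (a point): centre of the top of the bottle's white collar (50 mm diameter), 149 mm above the bench at rest; turns and leans with the bottle; z along the bottle's axis, x towards the tab's hinge.
- tab (a joint): angle of the flip-top tab, rad: 0 closed flat over the cap, grows as it is lifted and folded back, 2.8 at its stop. It is stiff (0.15 N m, about 2 N at the fin) and stays where it is left. Opened beyond 2.3 counts as folded back.
- tab_hinge (a point): centre of the tab's hinge pin (8 mm thick, 30 mm long), on the bottle, 34 mm from its axis and 1 mm above the collar top. The pin lies along its y axis; x points away from the bottle, z up. A 6 mm thick, 14 mm wide leg rises from the pin to the tab's plate.
- fin (a point): middle of the top edge of the tab's orange fin; turns with the tab. Closed, it lies 68 mm from the hinge pin (towards -x of tab_hinge) and 67 mm above it. The fin is 14 mm wide along the hinge axis (pinch across this), 8 mm thick, 24 mm tall above the white plate. The plate: 48 mm wide, 4 mm thick, its top 43 mm above the pin, from 3 mm beyond the pin to 7 mm past the fin's middle.
- wing (a point): centre of the blue cap's wing, on the cap's axis, x along the wing: 40 mm long, 12 mm thick (grip across this), reaching 8 mm above and 10 mm below this point, on a ribbed disc 42 mm wide. Anticlockwise unscrews, climbing only 0.8 mm per rad; 22 mm above mouth when screwed down, 24.7 mm at the open stop. Starts 1.6 to 2.6 rad short of that: more than one grasp. Under the tab until it is opened.
- amber_bottle: loose amber bottle with a round grey cap and no tab, 72 mm diameter, 149 mm tall, standing in a second holder like the first. Leave it. Origin at the centre of its underside.
- beaker: loose glass beaker, 66 mm wide, 75 mm tall; origin under its centre. Leave it.
- spanner: loose steel spanner, 130 mm long, lying flat. Leave it.
- spare_cap: loose round blue cap, 40 mm wide, 22 mm tall, lying on the bench; not the one on the bottle. Leave it.
- vial0: loose sample vial, 24 mm wide, 44 mm tall, in the blue tray. Leave it.
- vial1: loose sample vial, 24 mm wide, 44 mm tall, in the blue tray. Leave it.
- fitting_jar: loose white jar, 56 mm wide, 45 mm tall. Leave it.

How it is judged:
By the outcome, as a careful person would: the job done as asked, in the order asked, and still so for the second after the job is handed in, with the robot touching nothing.
It also fails if it takes over 72 s, if anything falls off the work surface, if the arm or the gripper's body presses on something with over 40 N, if the wrist force passes 120 N, or if a joint passes its speed limit or range.

## Working session

There is one attempt and no reset: what is moved stays moved. The work goes in short steps, Python scripts to look and compute and a shell command to move; the robot and the scene stay as the last step left them, time stands still between calls to the robot, and variables do not carry over. Pictures are saved under pics/ and viewed, at most 10 in all, crops included, and the job is handed in when it is done.

```bash
mkdir -p pics; ls; cat > h.py <<'E'
import numpy as np, cv2
from bench import env
def px2w(cam,u,v,d,c=None):
    c=c or env.get_calibration(cam);K=np.array(c["intrinsics"]);T=np.array(c["cam_to_world"])
    p=np.array([(u-K[0,2])*d/K[0,0],-(v-K[1,2])*d/K[1,1],-d]);return T[:3,:3]@p+T[:3,3]
def onplane(cam,u,v,z):
    T=np.array(env.get_calibration(cam)["cam_to_world"]);a=T[:3,3];b=px2w(cam,u,v,1.)
    return a+(b-a)*(z-a[2])/(b[2]-a[2])
E
python3 - <<'E'
from h import *
np.set_printoptions(precision=4,suppress=True)
s=env.read_state();print(s["time"],s["tcp_pos"],s["ee_rot"],s["gripper_width"])
ims=[]
for cam in("scene","side"):
    im,d=env.camera(cam);cv2.imwrite(f"pics/{cam}0.png",im[:,:,::-1])
    print(cam,{k:v for k,v in env.get_calibration(cam).items() if k not in("intrinsics","cam_to_world")},np.array(env.get_calibration(cam)["cam_to_world"])[:3,3])
    for n in("nest","fin","tab_hinge","mouth","wing","amber_bottle"):
        for r in env.mark_of(n,cam)[:2]:
            u,v=r["pixel"];dd=d[min(419,int(v)),min(559,int(u))]
            print(n,r["score"],r["pixel"],dd,px2w(cam,u,v,dd))
E
```

```text
pics
0.0 [0.257  0.6237 0.2268] [-0.0001  0.1942  0.981  -0.0006] 1.0018467116613368
scene {} [0.9353 0.5246 0.9379]
nest 0.84 [287.5, 209.4] 1.1535507 [ 0.5008 -0.0876  0.0615]
fin 0.73 [296.8, 149.7] 1.0740432 [ 0.4492 -0.1291  0.2159]
fin 0.71 [229.3, 287.7] 1.0182945 [0.7434 0.0287 0.0461]
tab_hinge 0.73 [276.0, 180.9] 1.0877504 [ 0.5196 -0.1152  0.1565]
tab_hinge 0.42 [255.6, 269.1] 1.0850637 [0.6562 0.0021 0.0179]
mouth 0.89 [287.9, 178.0] 1.086836 [ 0.4919 -0.1029  0.1621]
wing 0.67 [287.5, 167.2] 1.0670992 [ 0.4896 -0.1094  0.193 ]
amber_bottle 0.88 [333.7, 278.1] 1.0427895 [0.5191 0.1402 0.0424]
side {} [0.4771 1.1022 1.1307]
nest 0.59 [319.8, 207.3] 1.5980365 [ 0.487  -0.0794  0.0508]
fin 0.75 [337.0, 156.3] 1.5130563 [ 0.4473 -0.1172  0.2154]
tab_hinge 0.69 [309.7, 174.1] 1.7991035 [ 0.5292 -0.2995 -0.0024]
mouth 0.67 [322.9, 172.9] 1.5378542 [ 0.4841 -0.1017  0.1648]
wing 0.54 [321.9, 168.5] 1.5337563 [ 0.4877 -0.1066  0.1767]
amber_bottle 0.61 [316.0, 268.4] 1.4343051 [0.4856 0.1519 0.0399]
amber_bottle 0.34 [303.3, 376.6] 1.2160525 [0.4973 0.4633 0.0233]
```

View pics/scene0.png

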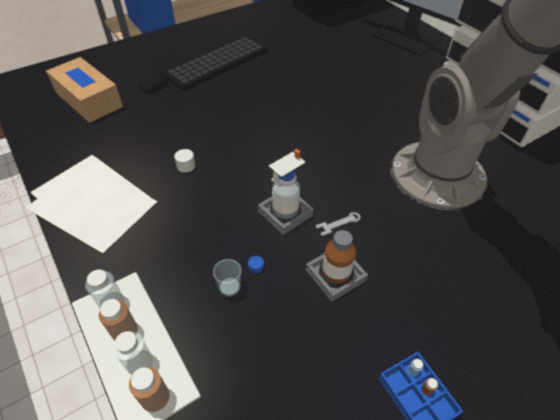

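```bash
python3 - <<'E'
from h import *
np.set_printoptions(precision=4,suppress=True)
P={"scene":{"fin":(296.8,149.7),"tab_hinge":(276,180.9),"mouth":(287.9,178),"nest":(287.5,209.4)},"side":{"fin":(337,156.3),"tab_hinge":(309.7,174.1),"mouth":(322.9,172.9),"nest":(319.8,207.3)}}
Z={"fin":.217,"tab_hinge":.150,"mouth":.149,"nest":0}
for c in P:
    for n,(u,v) in P[c].items(): print(c,n,onplane(c,u,v,Z[n]))
# orange pixels cloud
for c in P:
    im,d=env.camera(c);hsv=cv2.cvtColor(im,cv2.COLOR_RGB2HSV)
    u0,v0=P[c]["fin"];m=cv2.inRange(hsv,(5,120,100),(22,255,255))>0
    vs,us=np.nonzero(m);k=(abs(us-u0)<20)&(abs(vs-v0)<20)&(d[vs,us]>0)
    C=env.get_calibration(c);p=np.array([px2w(c,u,v,d[v,u],C) for u,v in zip(us[k],vs[k])])
    if len(p): print(c,len(p),np.median(p,0),p.min(0),p.max(0)); t=p[p[:,2]>.212]; print("top",len(t),t.mean(0) if len(t) else "")
    # white plate
    vs,us=np.mgrid[int(v0)-40:int(v0)+80,int(u0)-60:int(u0)+60];vs=vs.ravel();us=us.ravel()
    p=np.array([px2w(c,u,v,d[v,u],C) for u,v in zip(us,vs)])
    k=(abs(p[:,2]-.193)<.005)&(im[vs,us].min(1)>150);q=p[k]
    r=cv2.minAreaRect((q[:,:2]*1000).astype(np.float32));print("plate",k.sum(),r)
E
```

```text
scene fin [ 0.45   -0.1281  0.217 ]
scene tab_hinge [ 0.5162 -0.1205  0.15  ]
scene mouth [ 0.4845 -0.1135  0.149 ]
scene nest [ 0.4703 -0.1306  0.    ]
side fin [ 0.4473 -0.1151  0.217 ]
side tab_hinge [ 0.5222 -0.1109  0.15  ]
side mouth [ 0.4842 -0.1214  0.149 ]
side nest [ 0.4875 -0.1349  0.    ]
scene 42 [ 0.452  -0.123   0.2118] [ 0.2963 -0.3361 -0.0042] [ 0.4571 -0.1169  0.2203]
top 20 [ 0.4524 -0.1235  0.2162]
plate 397 ((483.7466125488281, -121.4710922241211), (76.2755355834961, 48.427589416503906), 7.61586332321167)
side 30 [ 0.4479 -0.1234  0.2055] [ 0.4366 -0.4326 -0.0042] [ 0.4534 -0.1144  0.2202]
top 13 [ 0.4499 -0.1225  0.2166]
plate 258 ((481.8179016113281, -118.39186096191406), (77.49470520019531, 54.86737823486328), 8.432902336120605)
```

The clear bottle with the white tab and orange fin stands at about pixel (288,185), with the fin at (297,153). The amber bottle is at (340,258), the spanner at (340,222) and the spare cap at (256,264). The fin measures about (0.451, -0.123), yaw about 8°. I'll write a helper for tool-axis shifts and go above it.

```bash
cat >> h.py <<'E'
from scipy.spatial.transform import Rotation as R
np.set_printoptions(precision=4,suppress=True)
def st():
    s=env.read_state();q=s["ee_rot"];r=R.from_quat([q[1],q[2],q[3],q[0]]).as_matrix()
    print("t",round(s["time"],2),"tcp",s["tcp_pos"],"yaw_y",round(float(np.arctan2(r[1,1],r[0,1])),3),"q",np.array(s["q"]),"F",np.array(s["force"]),"M",np.array(s["ft_torque"]),"w",s["gripper_width"],s["finger_force"]);return s,r
def shift(*targets):
    s,r=st()
    for t in targets: print("->",t,"mm",np.round(r.T@(np.array(t)-s["tcp_pos"])*1000,1))
E
python3 -c "
from h import *
shift((.5,.2,.29),(.4505,-.123,.29))"
```

```text
t 0.8 tcp [0.2571 0.6241 0.2275] yaw_y 1.18 q [-1.3295  0.4261  0.0739  1.606  -0.0341  1.1108 -0.0671] F [-0.9593  0.2666 -0.1296] M [ 0.0083  0.0245 -0.0431] w 1.002035800484087 0.0
-> (0.5, 0.2, 0.29) mm [-386.1 -299.6  -62.5]
-> (0.4505, -0.123, 0.29) mm [-463.4 -617.1  -62.5]
```

```bash
python3 -m jog '[[-48,-37,-30,0.15],[-97,-75,-62,0.3],[-145,-112,-62,0.45],[-193,-150,-62,0.6],[-241,-187,-62,0.75],[-290,-225,-62,0.9],[-338,-262,-62,1.05],[-386,-300,-62,1.2],[-400,-352,-62,1.35],[-413,-405,-62,1.5]]' -0.2 20 && python3 -c "
from h import *
shift((.4505,-.123,.29))"
```

```text
time: 2.05
tcp_pos: [0.4846, 0.0902, 0.2895]
ee_rot: [0.0, 0.812, 0.583, 0.0]
force: [0.4, -0.0, 0.2]
gripper_width: 0.603
finger_force: 0.0
t 2.05 tcp [0.4846 0.0902 0.2895] yaw_y -0.326 q [-0.8658  0.0575  0.5837  1.9533 -0.0347  1.1405 -0.5942] F [ 0.412  -0.0055  0.2375] M [-0.0799  0.0751 -0.0164] w 0.6034848942148782 0.0
-> (0.4505, -0.123, 0.29) mm [-212.9   35.9   -0.5]
```

```bash
python3 -m jog '[[-35,6,0,0.16],[-70,12,0,0.32],[-105,18,0,0.48],[-140,24,0,0.64],[-175,30,0,0.8],[-200,34,0,0.95],[-213,36,0,1.1],[-213,36,0,1.1],[-213,36,0,1.1],[-213,36,0,1.1]]' && python3 - <<'E'
from h import *
s,r=st()
im,d=env.camera("wrist");cv2.imwrite("pics/w1.png",im[:,:,::-1])
C=env.get_calibration("wrist")
for n in("fin","tab_hinge","mouth"):
    for o in env.mark_of(n,"wrist")[:1]:
        u,v=o["pixel"];Z={"fin":.217,"tab_hinge":.15,"mouth":.149}[n];print(n,o["score"],u,v,onplane("wrist",u,v,Z))
hsv=cv2.cvtColor(im,cv2.COLOR_RGB2HSV);m=cv2.inRange(hsv,(5,120,100),(22,255,255))>0
vs,us=np.nonzero(m&(d>0));p=np.array([px2w("wrist",u,v,d[v,u],C) for u,v in zip(us,vs)])
t=p[abs(p[:,2]-.217)<.003];print(len(t),t.mean(0),cv2.minAreaRect((t[:,:2]*1000).astype(np.float32)))
vs,us=np.mgrid[0:420:2,0:560:2];vs=vs.ravel();us=us.ravel()
p=np.array([px2w("wrist",u,v,d[v,u],C) for u,v in zip(us,vs)])
k=(abs(p[:,2]-.193)<.004)&(im[vs,us].min(1)>120)&(d[vs,us]>0)
print(k.sum(),cv2.minAreaRect((p[k][:,:2]*1000).astype(np.float32)))
E
```

```text
time: 3.3
tcp_pos: [0.452, -0.1206, 0.2895]
ee_rot: [0.0, 0.997, 0.077, -0.0]
force: [-0.2, -0.9, -0.1]
gripper_width: 0.601
finger_force: 0.0
t 3.3 tcp [ 0.452  -0.1206  0.2895] yaw_y -1.417 q [-0.6581 -0.012   0.7927  2.0082  0.0094  1.1419 -1.2864] F [-0.2373 -0.8634 -0.1138] M [0.0447 0.1773 0.0405] w 0.600703556152078 0.0
fin 0.68 284.3 223.6 [ 0.4517 -0.1244  0.217 ]
tab_hinge 0.77 288.9 133.7 [ 0.5174 -0.1194  0.15  ]
180 [ 0.453  -0.1253  0.2178] ((452.49078369140625, -125.14564514160156), (8.830592155456543, 13.534855842590332), 8.536727905273438)
1259 ((483.83221435546875, -121.65390014648438), (77.96856689453125, 47.845664978027344), 5.9853835105896)
```

View pics/w1.png

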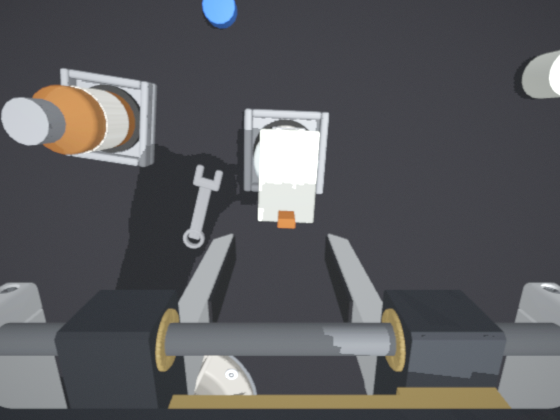

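Fin is at (286,219), between the open fingers, measured (0.4525,-0.125); the bottle sits beyond it at (288,150) and the spanner to the left. Yaw is about 0.11.

```bash
python3 -c "
from h import *
shift((.4525,-.1252,.2195))"
```

```text
t 3.5 tcp [ 0.4519 -0.121   0.2895] yaw_y -1.419 q [-0.6578 -0.012   0.7932  2.0082  0.0094  1.1419 -1.2874] F [-0.111   0.0562  1.0414] M [ 0.0189  0.1091 -0.0192] w 0.6014884529682494 0.0
-> (0.4525, -0.1252, 0.2195) mm [-0.   4.3 70. ]
```

```bash
python3 -m jog '[[0,4,15,0.04],[0,4,30,0.04],[0,4,45,0.04],[0,4,58,0.04],[0,4,66,0.04],[0,4,70,0.04],[0,4,70,0.04],[0,4,70,0.04],[0,4,70,0.04],[0,4,70,0.04]]' && python3 -m jog '[[0,0,0,0],[0,0,0,0],[0,0,0,0],[0,0,0,0],[0,0,0,0],[0,0,0,0],[0,0,0,0],[0,0,0,0],[0,0,0,0],[0,0,0,0]]' 1 20 && python3 - <<'E'
from h import *
st()
im,d=env.camera("wrist");cv2.imwrite("pics/w2.png",im[:,:,::-1])
E
```

```text
time: 4.75
tcp_pos: [0.4525, -0.1252, 0.2197]
ee_rot: [-0.0, 0.998, 0.055, 0.0]
force: [0.8, 0.6, -0.3]
gripper_width: 0.601
finger_force: 0.0
time: 6.0
tcp_pos: [0.4524, -0.1252, 0.2195]
ee_rot: [0.0, 0.998, 0.055, -0.0]
force: [0.4, -0.8, 0.6]
gripper_width: 0.148
finger_force: 20.0
t 6.0 tcp [ 0.4524 -0.1252  0.2195] yaw_y -1.46 q [-0.6186  0.102   0.817   2.0947 -0.0895  0.9789 -1.2142] F [ 0.445  -0.8246  0.6168] M [-0.0851  0.122   0.0325] w 0.1477999730728515 20.000022053718567
```

View pics/w2.png

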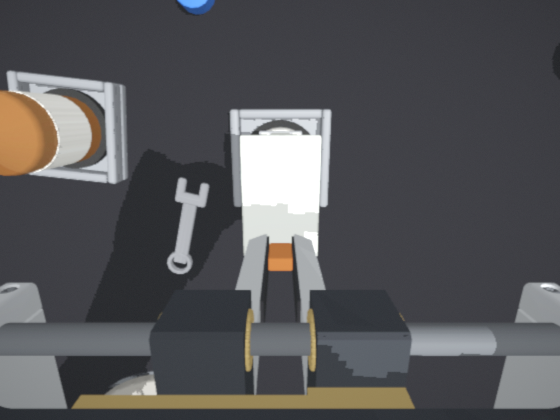

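The fin is gripped at (281,257), opening 13.9 mm, which matches its width. Now I'll follow the arc about the hinge.

```bash
python3 -m jog '[[4,0,-4,0],[8,0,-8,0],[17,0,-16,0],[27,0,-22,0],[38,0,-26,0],[49,0,-29,0],[61,0,-31,0],[72,0,-31,0],[84,0,-30,0],[84,0,-30,0]]' && python3 - <<'E'
from h import *
st()
E
```

```text
time: 7.3
tcp_pos: [0.5377, -0.1159, 0.2499]
ee_rot: [0.0, 0.998, 0.056, 0.001]
force: [-2.2, -0.8, 10.0]
gripper_width: 0.144
finger_force: 20.0
t 7.3 tcp [ 0.5377 -0.1159  0.2499] yaw_y -1.46 q [-0.5712  0.2503  0.7972  1.8974 -0.2024  1.0745 -1.1524] F [-2.1874 -0.7696 10.0393] M [-0.0597  0.5676 -0.0257] w 0.1441041461166158 20.001288056373596
```

```bash
python3 -m jog '[[6,0,0,0],[11,0,2,0],[17,0,4,0],[22,0,6,0],[27,0,9,0],[32,0,12,0],[37,0,15,0],[42,0,19,0],[50,0,27,0],[57,0,36,0]]' && python3 - <<'E'
from h import *
st()
im,d=env.camera("side");im2,d=env.camera("scene");cv2.imwrite("pics/s3.png",np.hstack([cv2.resize(im[100:260,220:420],(400,320)),cv2.resize(im2[90:250,200:400],(400,320))])[:,:,::-1])
E
```

```text
time: 8.55
tcp_pos: [0.5944, -0.1094, 0.2137]
ee_rot: [0.0, 0.998, 0.056, 0.001]
force: [1.6, 1.0, 4.8]
gripper_width: 0.141
finger_force: 20.0
t 8.55 tcp [ 0.5944 -0.1094  0.2137] yaw_y -1.46 q [-0.4989  0.3985  0.748   1.818  -0.3109  1.0433 -1.0913] F [1.5695 0.99   4.7621] M [ 0.0839 -0.2017 -0.0031] w 0.1414714732030547 20.00112533569336
```

View pics/s3.png

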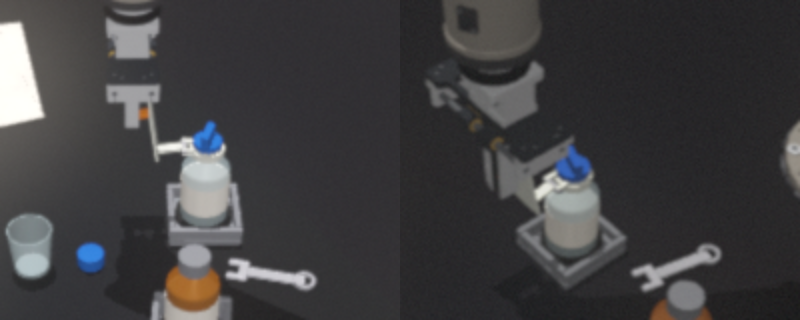

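The side view (left panel) shows the tab a little past vertical, fin in the jaws at (143,113), with the blue wing exposed at (208,135). I'll release, go over the plate, and push it from the inside.

```bash
python3 -m jog '[[0,0,0,0],[0,0,0,0],[0,0,0,0],[0,0,-20,0],[0,0,-40,0],[0,0,-60,0],[-14,0,-65,0],[-28,0,-65,0],[-42,0,-65,0],[-42,0,-65,0]]' 0.4 && python3 -m jog '[[0,0,0,0],[0,0,0,0],[0,0,0,0],[0,0,15,0],[0,0,30,0],[0,0,45,0],[0,0,60,0],[0,0,62,0],[0,0,62,0],[0,0,62,0]]' 1 20 && python3 - <<'E'
from h import *
st()
E
```

```text
time: 9.9
tcp_pos: [0.5496, -0.1143, 0.2784]
ee_rot: [-0.001, 0.998, 0.055, -0.0]
force: [-0.4, 0.3, 0.5]
gripper_width: 0.297
finger_force: 0.0
time: 11.15
tcp_pos: [0.5511, -0.1143, 0.217]
ee_rot: [0.0, 0.998, 0.055, 0.0]
force: [0.2, 0.5, 0.6]
gripper_width: 0.006
finger_force: 0.0
t 11.15 tcp [ 0.5511 -0.1143  0.217 ] yaw_y -1.46 q [-0.5369  0.318   0.7751  1.9056 -0.26    1.0196 -1.1094] F [0.1802 0.4612 0.6009] M [-0.0462  0.1357  0.03  ] w 0.006034267222306023 0.0
```

```bash
python3 -m jog '[[6,0,2,0],[12,0,4,0],[18,0,6,0],[24,0,9,0],[30,0,13,0],[34,0,18,0],[34,0,25,0],[34,0,32,0],[34,0,39,0],[34,0,45,0]]' && python3 -c "
from h import *
st()" && python3 -m jog '[[0,0,3,0],[0,0,6,0],[0,0,9,0],[0,0,12,0],[0,0,14,0],[0,0,15,0],[0,0,16,0],[0,0,17,0],[0,0,17,0],[0,0,17,0]]' && python3 -c "
from h import *
st()"
```

```text
time: 12.4
tcp_pos: [0.5849, -0.1104, 0.1712]
ee_rot: [0.0, 0.998, 0.055, 0.0]
force: [-1.5, 0.3, 2.1]
gripper_width: 0.008
finger_force: 1.2
t 12.4 tcp [ 0.5849 -0.1104  0.1712] yaw_y -1.46 q [-0.4779  0.4328  0.7243  1.8766 -0.3461  0.9603 -1.0574] F [-1.521   0.3402  2.1023] M [-0.0076  0.437   0.0136] w 0.00783203366013836 1.2105102301575243
time: 13.65
tcp_pos: [0.5846, -0.1105, 0.1545]
ee_rot: [0.0, 0.998, 0.055, -0.0]
force: [-2.6, -0.6, 2.5]
gripper_width: 0.003
finger_force: 1.4
t 13.65 tcp [ 0.5846 -0.1105  0.1545] yaw_y -1.46 q [-0.4655  0.4532  0.711   1.8904 -0.3641  0.9306 -1.0428] F [-2.5707 -0.6236  2.4841] M [-0.0559  0.7449  0.0033] w 0.0029629052192921947 1.3993118141661398
```

```bash
python3 -m jog '[[0,0,1,0],[0,0,2,0],[0,0,3,0],[0,0,4,0],[0,0,4,0],[0,0,4,0],[0,0,4,0],[0,0,4,0],[0,0,4,0],[0,0,4,0]]' && python3 -c "
from h import *
st()"
```

```text
time: 14.9
tcp_pos: [0.5846, -0.1105, 0.1505]
ee_rot: [0.0, 0.998, 0.055, -0.0]
force: [-2.4, -0.2, 2.7]
gripper_width: 0.004
finger_force: 1.5
t 14.9 tcp [ 0.5846 -0.1105  0.1505] yaw_y -1.46 q [-0.4625  0.4582  0.7075  1.8935 -0.3687  0.9233 -1.0392] F [-2.4118 -0.1998  2.7498] M [-0.0736  0.9384 -0.0449] w 0.0037456138329483523 1.5160199697129428
```

```bash
python3 -m jog '[[0,0,1,0],[0,0,2,0],[0,0,3,0],[0,0,4,0],[0,0,5,0],[0,0,5,0],[0,0,5,0],[0,0,5,0],[0,0,5,0],[0,0,5,0]]' && python3 - <<'E'
from h import *
st()
im,d=env.camera("side");im2,d=env.camera("scene");cv2.imwrite("pics/s4.png",np.hstack([cv2.resize(im[120:220,250:375],(400,320),interpolation=cv2.INTER_CUBIC),cv2.resize(im2[130:230,220:345],(400,320),interpolation=cv2.INTER_CUBIC)])[:,:,::-1])
E
```

```text
time: 16.15
tcp_pos: [0.5865, -0.1105, 0.1466]
ee_rot: [0.0, 0.998, 0.056, 0.002]
force: [3.0, -0.2, 10.2]
gripper_width: 0.004
finger_force: 4.9
t 16.15 tcp [ 0.5865 -0.1105  0.1466] yaw_y -1.46 q [-0.4587  0.4638  0.7033  1.8952 -0.3749  0.9131 -1.0347] F [ 2.9707 -0.1995 10.1997] M [ 0.0941 -0.5036  0.0375] w 0.003657352544549559 4.908970878459513
```

View pics/s4.png

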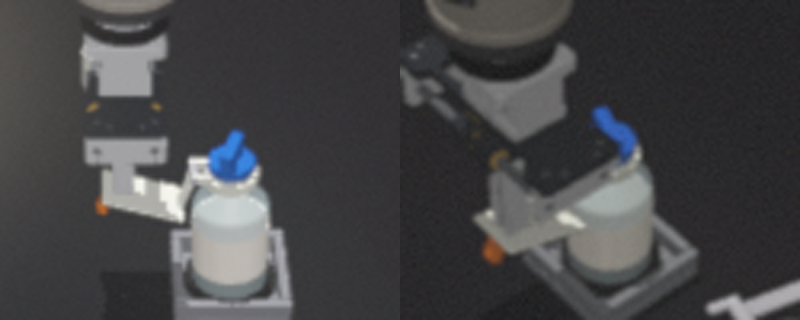

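Tab is folded back: the fin at (101,207) in the left panel points down and out, and the force rose to 10 N, so it is at the stop. Now back off and look at the wing.

```bash
python3 -m jog '[[0,0,-20,0],[0,0,-45,0],[0,0,-75,0],[0,0,-105,0],[-25,0,-120,0],[-50,0,-120,0],[-75,0,-120,0],[-100,0,-120,0],[-115,0,-120,0],[-115,0,-120,0]]' 0.0 20 && python3 - <<'E'
from h import *
im,d=env.camera("wrist");cv2.imwrite("pics/w5.png",im[:,:,::-1])
st();C=env.get_calibration("wrist")
for n,z in (("wing",.172),("mouth",.149),("tab_hinge",.15)):
    for o in env.mark_of(n,"wrist")[:1]: print(n,o["score"],o["pixel"],onplane("wrist",*o["pixel"],z))
hsv=cv2.cvtColor(im,cv2.COLOR_RGB2HSV);m=cv2.inRange(hsv,(100,120,60),(125,255,255))>0
vs,us=np.nonzero(m&(d>0));p=np.array([px2w("wrist",u,v,d[v,u],C) for u,v in zip(us,vs)])
p=p[(np.hypot(p[:,0]-.486,p[:,1]+.1215)<.04)&(p[:,2]>.14)]
print(len(p),"zmax",p[:,2].max())
z=np.percentile(p[:,2],98);t=p[p[:,2]>z-.004];print(len(t),t.mean(0),cv2.minAreaRect((t[:,:2]*1000).astype(np.float32)))
E
```

```text
time: 17.5
tcp_pos: [0.47, -0.1233, 0.2663]
ee_rot: [-0.001, 0.998, 0.055, 0.001]
force: [1.2, 0.4, 0.1]
gripper_width: 0.504
finger_force: 0.0
t 17.55 tcp [ 0.4707 -0.1231  0.2662] yaw_y -1.46 q [-0.6528  0.0728  0.8334  2.0058 -0.0622  1.0864 -1.2517] F [-0.1091  0.8272 -0.0809] M [-0.036   0.1594  0.0375] w 0.49790504407118025 0.0
mouth 0.9 [280.0, 192.0] [ 0.485  -0.1215  0.149 ]
tab_hinge 0.72 [281.2, 153.1] [ 0.5205 -0.1188  0.15  ]
1737 zmax 0.18207724090697464
660 [ 0.4868 -0.121   0.1799] ((486.2093200683594, -121.36348724365234), (39.50433349609375, 12.10004711151123), 77.22217559814453)
```

View pics/w5.png

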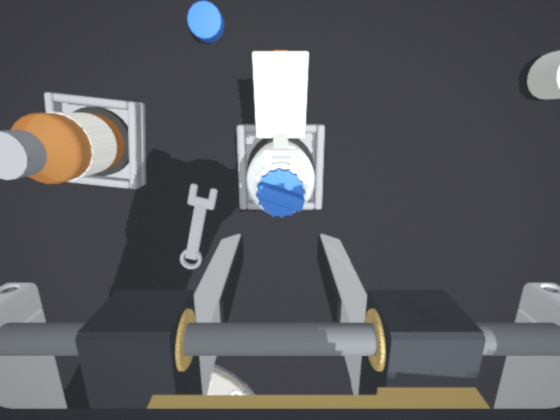

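The wing shows at (281,192), under no tab; the plate is folded back at (280,95). Wing centre (0.486,-0.1214), long axis 77°, top z 0.180 (expected 0.179), so the grip needs a turn of +1.236 world (tool -1.236).

```bash
python3 -c "
from h import *
shift((.4863,-.1214,.187))"
```

```text
t 17.7 tcp [ 0.471  -0.1231  0.2657] yaw_y -1.46 q [-0.6523  0.0751  0.8329  2.0054 -0.0623  1.0861 -1.2516] F [ 0.3846 -0.0024 -0.5112] M [-0.0319  0.1427 -0.006 ] w 0.5000588621531522 0.0
-> (0.4863, -0.1214, 0.187) mm [15.4 -0.  78.7]
```

```bash
python3 -m jog '[[3,0,5,-0.16],[6,0,10,-0.32],[9,0,15,-0.48],[12,0,20,-0.64],[15,0,25,-0.8],[15,0,30,-0.96],[15,0,35,-1.12],[15,0,40,-1.236],[15,0,45,-1.236],[15,0,50,-1.236]]' && python3 -m jog '[[0,0,8,0],[0,0,16,0],[0,0,22,0],[0,0,26,0],[0,0,29,0],[0,0,29,0],[0,0,29,0],[0,0,29,0],[0,0,29,0],[0,0,29,0]]' && python3 -m jog '[[0,0,0,0],[0,0,0,0],[0,0,0,0],[0,0,0,0],[0,0,0,0],[0,0,0,0],[0,0,0,0],[0,0,0,0],[0,0,0,0],[0,0,0,0]]' 1 35 && python3 -c "
from h import *
st()"
```

```text
time: 18.95
tcp_pos: [0.4854, -0.1216, 0.2151]
ee_rot: [0.0, 0.783, 0.622, -0.0]
force: [-0.1, -0.1, 0.1]
gripper_width: 0.499
finger_force: 0.0
time: 20.2
tcp_pos: [0.4853, -0.1215, 0.1865]
ee_rot: [0.0, 0.782, 0.624, 0.0]
force: [-0.3, 0.4, 0.3]
gripper_width: 0.502
finger_force: 0.0
time: 21.45
tcp_pos: [0.4852, -0.1215, 0.1865]
ee_rot: [0.0, 0.782, 0.624, -0.0]
force: [-0.9, -0.2, 0.0]
gripper_width: 0.122
finger_force: 35.0
t 21.45 tcp [ 0.4852 -0.1215  0.1865] yaw_y -0.224 q [-0.4729  0.2152  0.6792  2.0643 -0.1699  0.9159  0.075 ] F [-0.9337 -0.2322  0.0295] M [-0.0099  0.3101 -0.001 ] w 0.12219429941020697 34.996358156204224
```

```bash
python3 -m jog '[[0,0,0,-0.16],[0,0,0,-0.32],[0,0,0,-0.48],[0,0,0,-0.64],[0,0,0,-0.8],[0,0,-1,-0.96],[0,0,-1,-1.12],[0,0,-1,-1.28],[0,0,-1,-1.4],[0,0,-1,-1.45]]' && python3 -c "
from h import *
st()" && python3 -m jog '[[0,0,0,-0.03],[0,0,0,-0.06],[0,0,0,-0.09],[0,0,0,-0.12],[0,0,0,-0.15],[0,0,0,-0.18],[0,0,0,-0.2],[0,0,0,-0.2],[0,0,0,-0.2],[0,0,0,-0.2]]' && python3 -c "
from h import *
st()"
```

```text
time: 22.7
tcp_pos: [0.4851, -0.1216, 0.1875]
ee_rot: [-0.0, 0.17, 0.985, 0.0]
force: [-1.6, -0.0, 1.9]
gripper_width: 0.126
finger_force: 35.0
t 22.7 tcp [ 0.4851 -0.1216  0.1875] yaw_y 1.229 q [-0.2725  0.1918  0.4421  2.0538 -0.103   0.9167  1.4539] F [-1.6386 -0.0372  1.8706] M [ 0.1268  0.435  -0.0476] w 0.12556768578598773 34.99834656715393
time: 23.95
tcp_pos: [0.4853, -0.1216, 0.1875]
ee_rot: [0.0, 0.072, 0.997, -0.0]
force: [-0.8, 0.6, 5.0]
gripper_width: 0.128
finger_force: 35.0
t 23.95 tcp [ 0.4853 -0.1216  0.1875] yaw_y 1.426 q [-0.2484  0.1903  0.414   2.0525 -0.096   0.9166  1.6432] F [-0.7823  0.5639  4.9936] M [ 0.0749  0.6035 -0.0674] w 0.12761005797199595 35.00046908855438
```

```bash
for i in 1; do python3 -m jog '[[0,0,-0.3,-0.03],[0,0,-0.5,-0.06],[0,0,-0.5,-0.09],[0,0,-0.5,-0.12],[0,0,-0.5,-0.15],[0,0,-0.5,-0.18],[0,0,-0.5,-0.2],[0,0,-0.5,-0.2],[0,0,-0.5,-0.2],[0,0,-0.5,-0.2]]' ; done && python3 -c "
from h import *
st()"
```

```text
time: 25.2
tcp_pos: [0.4852, -0.1215, 0.188]
ee_rot: [-0.0, -0.027, 1.0, -0.0]
force: [-0.2, -0.1, -0.4]
gripper_width: 0.125
finger_force: 35.0
t 25.2 tcp [ 0.4852 -0.1215  0.188 ] yaw_y 1.626 q [-0.2242  0.1884  0.386   2.0509 -0.0888  0.9179  1.8354] F [-0.2066 -0.1099 -0.3634] M [-0.0175  0.608  -0.0649] w 0.12473227910905857 34.99611675739288
```

```bash
python3 -m jog '[[0,0,0,-0.03],[0,0,0,-0.06],[0,0,0,-0.09],[0,0,0,-0.12],[0,0,0,-0.15],[0,0,0,-0.18],[0,0,0,-0.2],[0,0,0,-0.2],[0,0,0,-0.2],[0,0,0,-0.2]]' >/dev/null && python3 -c "
from h import *
st()"
```

```text
t 26.45 tcp [ 0.4853 -0.1216  0.188 ] yaw_y 1.826 q [-0.2002  0.1872  0.3585  2.0496 -0.0822  0.9181  2.0283] F [-1.8384  0.203   2.1155] M [-0.0077  0.6066 -0.0705] w 0.12390532837108865 34.99872386455536
```

```bash
python3 -m jog '[[0,0,0,-0.03],[0,0,0,-0.06],[0,0,0,-0.09],[0,0,0,-0.12],[0,0,0,-0.15],[0,0,0,-0.18],[0,0,0,-0.2],[0,0,0,-0.2],[0,0,0,-0.2],[0,0,0,-0.2]]' >/dev/null && python3 -c "
from h import *
st()"
```

```text
t 27.7 tcp [ 0.4853 -0.1216  0.188 ] yaw_y 2.026 q [-0.1766  0.1863  0.3315  2.0483 -0.0759  0.9183  2.2214] F [-1.3637  0.3464  4.3998] M [ 0.0001  0.6413 -0.2034] w 0.12489487253663989 35.0164532661438
```

Moment jumped to 0.20 N m: the stop is reached. A little more, then hold.

```bash
python3 -m jog '[[0,0,-0.2,-0.02],[0,0,-0.4,-0.04],[0,0,-0.4,-0.06],[0,0,-0.4,-0.06],[0,0,-0.4,-0.06],[0,0,-0.4,-0.06],[0,0,-0.4,-0.06],[0,0,-0.4,-0.06],[0,0,-0.4,-0.06],[0,0,-0.4,-0.06]]' >/dev/null && python3 -c "
from h import *
st()"
```

```text
t 28.95 tcp [ 0.4852 -0.1215  0.1883] yaw_y 2.086 q [-0.1696  0.1855  0.3234  2.0477 -0.0737  0.9193  2.2793] F [-1.2317  0.3053 -2.9336] M [-0.0517  0.6034 -0.2471] w 0.12580725370917428 35.046066641807556
```

```bash
python3 -m jog '[[0,0,0,-0.02],[0,0,0,-0.04],[0,0,0,-0.04],[0,0,0,-0.04],[0,0,0,-0.04],[0,0,0,-0.04],[0,0,0,-0.04],[0,0,0,-0.04],[0,0,0,-0.04],[0,0,0,-0.04]]' >/dev/null && python3 -c "
from h import *
st()" && python3 -m jog '[[0,0,0,0.02],[0,0,0,0.04],[0,0,0,0.06],[0,0,0,0.08],[0,0,0,0.08],[0,0,0,0.08],[0,0,0,0.08],[0,0,0,0.08],[0,0,0,0.08],[0,0,0,0.08]]' >/dev/null && python3 -c "
from h import *
st()"
```

```text
t 30.2 tcp [ 0.4852 -0.1216  0.1884] yaw_y 2.126 q [-0.1649  0.1853  0.3181  2.0474 -0.0725  0.9193  2.318 ] F [-1.9733 -0.6341 -3.3656] M [ 0.0083  0.6113 -0.2479] w 0.12332001910535724 35.079731941223145
t 31.45 tcp [ 0.4853 -0.1216  0.1884] yaw_y 2.046 q [-0.1742  0.1857  0.3287  2.0478 -0.075   0.9192  2.2407] F [-1.3292  0.0326 -3.544 ] M [-0.0104  0.6307 -0.1585] w 0.12748381827695496 35.022125244140625
```

The moment levelled off at about 0.25, perhaps slipping in the grip. I'll grip harder and confirm the stop once more.

```bash
python3 -m jog '[[0,0,0.4,0],[0,0,0.4,0],[0,0,0.4,-0.02],[0,0,0.4,-0.04],[0,0,0.4,-0.06],[0,0,0.4,-0.08],[0,0,0.4,-0.08],[0,0,0.4,-0.08],[0,0,0.4,-0.08],[0,0,0.4,-0.08]]' - 58 >/dev/null && python3 -c "
from h import *
for i in range(3):
    env.camera('wrist');s=env.read_state();print(s['ft_torque'])
st()"
```

```text
[ 0.0225  0.5919 -0.3029]
[-0.0256  0.642  -0.3193]
[-0.0017  0.6034 -0.298 ]
t 32.85 tcp [ 0.4853 -0.1216  0.188 ] yaw_y 2.126 q [-0.1648  0.1858  0.318   2.0477 -0.0727  0.9184  2.3182] F [-2.1355  0.4365  2.7506] M [-0.0017  0.6034 -0.298 ] w 0.12231999019827337 58.07940602302551
```

Holding about 0.30 N m, a wind-up of about 0.14 rad. Ease back, let go, rise.

```bash
python3 -m jog '[[0,0,0,-0],[0,0,0,0],[0,0,0,0.03],[0,0,0,0.06],[0,0,0,0.09],[0,0,0,0.11],[0,0,0,0.11],[0,0,0,0.11],[0,0,0,0.11],[0,0,0,0.11]]' >/dev/null && python3 -c "
from h import *
st()"; python3 -m jog '[[0,0,0,0],[0,0,0,0],[0,0,0,0],[0,0,0,0],[0,0,-10,0],[0,0,-25,0],[0,0,-45,0],[0,0,-65,0],[0,0,-85,0],[0,0,-85,0]]' 0.2 20 && python3 -m jog '[[0,-20,-15,0],[0,-40,-30,0],[0,-60,-45,0],[0,-60,-45,0],[0,-60,-45,0],[0,-60,-45,0],[0,-60,-45,0],[0,-60,-45,0],[0,-60,-45,0],[0,-60,-45,0]]' && python3 - <<'E'
from h import *
im,d=env.camera("side");im2,d2=env.camera("wrist");cv2.imwrite("pics/s6.png",np.hstack([cv2.resize(im[120:220,250:375],(400,320),interpolation=cv2.INTER_CUBIC),cv2.resize(im2,(400,300))[:,:,:].copy() if 0 else cv2.resize(im2,(400,320))])[:,:,::-1])
st();C=env.get_calibration("wrist")
for n,z in (("fin",.1),("wing",.174),("mouth",.149),("tab_hinge",.15)):
    for o in env.mark_of(n,"wrist")[:1]: print(n,o["score"],o["pixel"],onplane("wrist",*o["pixel"],z))
for cam,I,D in(("wrist",im2,d2),):
    hsv=cv2.cvtColor(I,cv2.COLOR_RGB2HSV);m=cv2.inRange(hsv,(100,120,60),(125,255,255))>0
    vs,us=np.nonzero(m&(D>0));p=np.array([px2w(cam,u,v,D[v,u],C) for u,v in zip(us,vs)])
    p=p[(np.hypot(p[:,0]-.486,p[:,1]+.1215)<.04)&(p[:,2]>.14)]
    if len(p): z=np.percentile(p[:,2],98);t=p[p[:,2]>z-.004];print(len(t),t.mean(0),cv2.minAreaRect((t[:,:2]*1000).astype(np.float32)))
E
```

```text
t 34.1 tcp [ 0.4852 -0.1216  0.188 ] yaw_y 2.016 q [-0.1776  0.1863  0.3326  2.0484 -0.0761  0.9183  2.212 ] F [-1.4212 -0.7669  4.275 ] M [ 0.0168  0.5928 -0.1451] w 0.12172404160658283 58.01394760608673
time: 35.35
tcp_pos: [0.486, -0.1217, 0.2751]
ee_rot: [0.002, -0.221, 0.975, -0.0]
force: [0.3, 0.1, -0.1]
gripper_width: 0.398
finger_force: 0.0
time: 36.6
tcp_pos: [0.5111, -0.1757, 0.318]
ee_rot: [-0.0, -0.221, 0.975, -0.0]
force: [-0.0, -0.3, -0.0]
gripper_width: 0.396
finger_force: 0.0
t 36.7 tcp [ 0.5111 -0.1757  0.318 ] yaw_y 2.016 q [-0.1342  0.1297  0.3872  1.8117 -0.0522  1.2101  2.2843] F [-0.4332 -0.0836  0.2777] M [0.0707 0.0103 0.014 ] w 0.4002300843815004 0.0
fin 0.7 [293.5, 267.5] [ 0.6111 -0.1082  0.1   ]
wing 0.72 [336.1, 190.2] [ 0.4813 -0.1278  0.174 ]
mouth 0.74 [336.7, 191.8] [ 0.4861 -0.1194  0.149 ]
tab_hinge 0.57 [323.0, 216.4] [ 0.5174 -0.12    0.15  ]
465 [ 0.4852 -0.1228  0.1819] ((485.5245361328125, -122.24972534179688), (39.07598114013672, 12.330948829650879), 21.0296688079834)
```

View pics/s6.png

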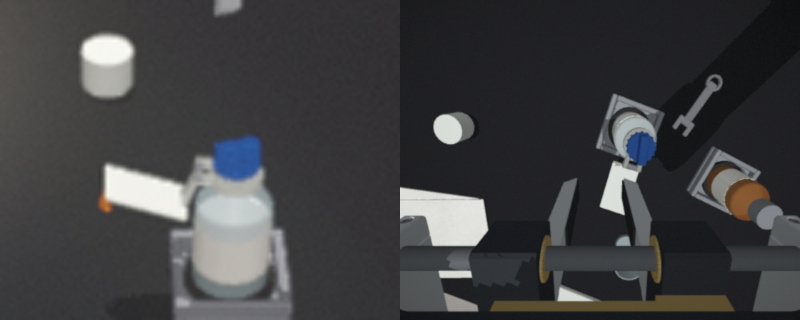

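The tab is folded back (fin at (104,200) in the left panel) and the wing has turned about 2.16 rad and risen 2 mm. The bottle stands upright, nothing else has moved, and the gripper is clear.

```bash
python3 -c "
from bench import env
print(env.finish_job())"
```

```text
the job is handed in; nothing more can be done
None
```

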